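Set the desk-lamp dimmer to its third click

ROBOT

A 7-joint arm with a two-finger parallel gripper is mounted at the origin on the work surface. World frame = base frame: x ahead of the robot, y to its left, z up, the work surface at z = 0. Lengths are in m, angles in degrees, forces in N, time in s.
With the tool pointing down it reaches from about 0.4 to 0.875 m from the base axis. Payload 4.4 kg.
Tool frame: the origin (TCP) lies midway between the tips of the shut fingers; the grasp point (between the pads) lies bot.hold_point_z behind it (bot.hold_point_z is the distance from the TCP to the grasp point, in m); z points along the fingers, y is the line along which they close (so a half turn about z gives the same grasp; the last joint's range is limited). The gripper opens to 85 mm and grips with 20 to 120 N. Pads are 22 mm wide; open, the fingers measure 114 mm over their backs; the gripper's body (76 mm by 85 mm) begins 54 mm behind the grasp point. The pads swing forward as they close: fully open they stand 13 mm farther back than shut.
Start: joints at [63.61, 36.005, 2.206, 86.941, -1.547, 57.084, -1.146], TCP at [0.25, -0.6, 0.231] pointing down, gripper open.
Joint ranges: [-175.42, 175.42], [-21.48, 121.26], [-71.46, 75.88], [10.55, 141.38], [-63.04, 243.04], [13.31, 113.54], [-168.57, 168.57]. Speed limits (degrees/s): [147.25, 147.25, 180, 180, 180, 180, 180].

INTERFACE

Orientations are given as a 3x3 rotation matrix whose columns are the frame's x, y, z axes.
In Python, from workcell import bot gives the robot as it stands.
- The arm moves only by the tool move_arm, never from a script. Its argument "motion" is a list of rows, each an object with "travel": the shift along the tool's x, y, z in mm, a list of three; "yaw": the turn about the tool's z in rad. In form: [{"travel": [x, y, z], "yaw": yaw}, ...]. A call has 1 to 12 rows; each row shifts and turns the commanded pose from where the row before left it, along the tool's axes as they then stand; what a row does not reach is not made up. A row lasts 1/8 s, in which the tool goes at most 62.5 mm and 10.7 degrees, less where a joint would pass 70% of its speed; a pose out of reach is approached as far as the arm can. A call is refused whole if a number of a shift passes 62.5 or a number of a turn 0.188, either way. A call with a gripper value outside its range is refused whole. "gripper" is the finger opening in mm, from 0 to 85.4, set as the call begins (left out, the last holds). The fingers move at their own pace and stop on an object; "grip_force" is the grip in N (left out, the last holds). Time passes only in rows, so rows that do not move let the fingers close. It gives the time, the measured TCP pose, the force, the opening and the grip force at its end, in the units of the state.
- bot.read_state(): the state, without advancing time (a new reading comes with each control period).
- bot.snapshot(name): name is "scene" or "top" or "wrist"; returns a dict with "img" (420x560x3 uint8, red, green, blue), "fx", "fy", "cx", "cy" (pixels), "k1" (the pictures are not rectified: a ray, as slopes to the right and down, at radius r is drawn at 1 + k1 r^2 times it, then the intrinsics apply), "pose" (4x4, takes a point from camera to world coordinates). Camera axes: x right, y down, z forward; pixel columns grow to the right and rows downward; lengths in m; the calibration is good to about 2 mm. A picture is of the moment at which its call begins. There is no depth.
- bot.job_done(): hands the job in; it is judged then, once.
The state is a dict: "time_s": time; "joint_positions": joint angles; "qd": joint speeds; "effort": joint torques, N m; "eef_pos": TCP position; "ee_rot": TCP orientation; "contact_force": force on the tool from outside, world axes, zero at the start; "wrist_torque": the same for the moment, N m; "finger_gap": finger opening in m; "gripper_force": force on a finger pad.
Only numpy, scipy, OpenCV 4.12 (cv2) and the standard library are available. Lean on these libraries where they do the work, as an engineer would, in place of code of your own. Each camera call takes 0.05 s, during which the arm holds its last target. There are 200 camera calls.

TASK

Set the lamp's brightness with the tall black paddle on the dimmer console, pushing it gently with the fingertips only, never pinching it: first push it all the way back to off, then slide it click by click towards full and stop at the third click after off, never going past that click. Leave the low round warmth knob and everything else on the table and console where they are, and take the hand away at the end.

Things in the scene. Friction and masses are not known exactly. Their poses are not given: they have to be found in the camera images.
- dimmer: lamp dimmer console fixed to the table: white box 130 mm (own x) x 250 mm (own y) x 45 mm tall, origin under its centre. On top, two slots along own y: the long one (x=-30 mm) for the black brightness paddle, a short one (x=+42 mm) for the warmth knob. Six raised ribs by the long slot mark the stops: the shortest is off, longer towards full (+y). A small ring at y=-68 mm marks the off end.
- lever (a joint): travel in m of the brightness paddle along the console's +y. 0 = off (paddle at console y=-40 mm; end stop 1.5 mm behind), then five clicks 0.016 apart (third = 0.048). A sprung ball holds it in the nearest stop; leaving a stop takes about 4 N, and past half way (8 mm) it jumps on into the next by itself. Starts at the first or second click.
- lever_top (a point): centre of the top face of the brightness paddle, 95 mm above the table, 50 mm above the console's top. The paddle is an upright black plate 10 mm thick along the travel, 30 mm wide across it, lower edge 4 mm above the console's top. Push on its broad sides.
- warmth (a joint): travel of the low round warmth knob (20 mm across, 15 mm tall above the console's top) in m along the console's own +y, 0 at the middle of its slot; slides stiffly (1.5 N) without clicks. To be left alone.
- eraser: pale eraser in a card sleeve, 20 x 36 x 12 mm, lying on the console's top at the full end of the long slot; origin under its centre; loose bystander.
- glue: standing glue stick, 28 mm across, 88 mm tall, on the table close to the console; origin under its centre; loose bystander.
- sharpener: small metal pencil sharpener, 25 x 16 x 12 mm, on the table close to the console; origin under its centre; loose bystander.
- calculator: pocket calculator lying flat, 150 x 78 x 15 mm; origin under its centre; loose bystander.
- pencup: empty white ceramic pen cup, 76 mm across, 95 mm tall; origin under its centre; loose bystander.
- tape: roll of clear tape lying flat, 68 mm across, 18 mm tall; origin under its centre; loose bystander.
- compass_case: flat black compass case, 55 x 160 x 18 mm; origin under its centre; loose bystander.

How it is judged:
By the outcome, as a careful person would: the job done as asked, in the order asked, and still so for the second after the job is handed in, with the robot touching nothing.
It also fails if it takes over 64 s, if anything falls off the work surface, if the arm or the gripper's body presses on something with over 40 N, if the wrist force passes 120 N, or if a joint passes its speed limit or range.

## Working session

There is one attempt and no reset: what is moved stays moved. The work goes in short steps, Python scripts to look and compute and a tool call to move; the robot and the scene stay as the last step left them, time stands still between calls to the robot, and variables do not carry over. Pictures are saved under pics/ and viewed, at most 10 in all, crops included, and the job is handed in when it is done.

Besides the shell and the picture viewer there is one more tool, called after "Emit:" by a JSON object that holds its "fn" and its "kwargs", one argument or row to a line. move_arm: Moves the arm, as the interface text tells. Its arguments: {"type":"object","properties":{"motion":{"type":"array","items":{"type":"object","properties":{"travel":{"type":"array","items":{"type":"number"}},"yaw":{"type":"number"}}}},"gripper":{"type":"number"},"grip_force":{"type":"number"}},"required":["motion"]}

```bash
mkdir -p pics
cat > h.py <<'E'
import numpy as np, cv2
from workcell import bot
def save(n,f):
    s=bot.snapshot(n); cv2.imwrite(f,s["img"][:,:,::-1]); np.savez(f.replace('.png','.npz'),**s); return s
def ray(s,u,v):
    K=np.array([[s["fx"],0,s["cx"]],[0,s["fy"],s["cy"]],[0,0,1]],float)
    p=cv2.undistortPoints(np.array([[[u,v]]],float),K,np.array([float(s["k1"]),0,0,0]))[0,0]
    P=s["pose"]; d=P[:3,:3]@np.array([p[0],p[1],1]); return P[:3,3],d
def onz(s,u,v,z):
    o,d=ray(s,u,v); return o+d*(z-o[2])/d[2]
def proj(s,X):
    P=s["pose"]; c=P[:3,:3].T@(np.array(X)-P[:3,3]); a=c[:2]/c[2]; a=a*(1+s["k1"]*(a@a))
    return np.array([s["fx"]*a[0]+s["cx"],s["fy"]*a[1]+s["cy"]])
E
python3 - <<'E'
from h import *
for n in("scene","top"):
    s=save(n,f"pics/{n}1.png"); print(n,s["pose"].round(3).tolist(),s["fx"],s["k1"])
st=bot.read_state(); print(st["ee_rot"],st["time_s"],bot.hold_point_z)
E
```

```text
scene [[0.904, 0.356, -0.237, 0.877], [0.427, -0.742, 0.516, -0.585], [0.008, -0.568, -0.823, 0.994], [0.0, 0.0, 0.0, 1.0]] 405.8025905747446 -0.0073543473543663945
top [[-0.027, -0.998, 0.061, 0.515], [-1.0, 0.026, -0.014, -0.01], [0.012, -0.062, -0.998, 1.424], [0.0, 0.0, 0.0, 1.0]] 541.702711954505 0.07272547198788204
[[ 9.23079614e-01  3.84608252e-01 -7.20268132e-04]
 [ 3.84608922e-01 -9.23078268e-01  1.57745313e-03]
 [-5.81623699e-05 -1.73313637e-03 -9.99998496e-01]] 0.1 0.0187
```

View pics/top1.png

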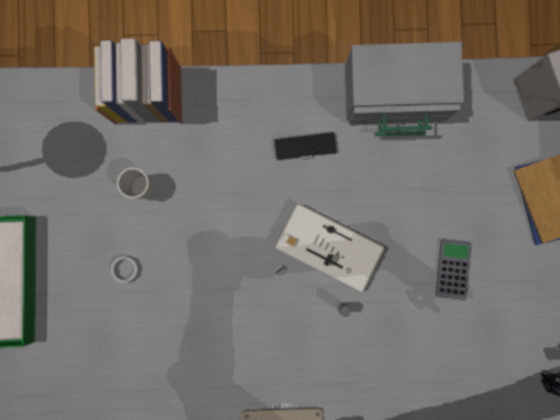

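View pics/scene1.png

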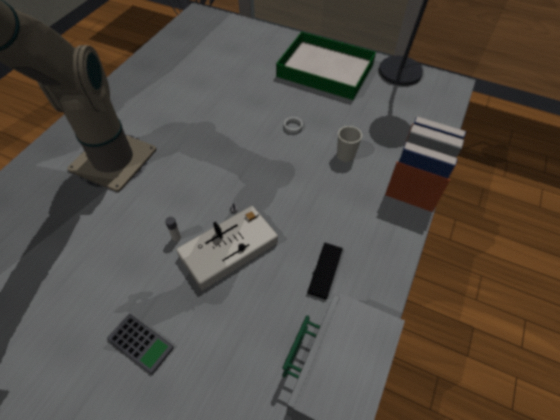

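The top view shows the console at (277–385, 204–291). The ring is at (348,270), the eraser at (292,240) and the paddle near (330,260), so +y runs to the image's left. The glue stick is at (345,310) and the sharpener at (280,270).

```bash
cat > c.py <<'E'
from h import *
s=dict(np.load("pics/top1.npz")); img=s["img"]
hsv=cv2.cvtColor(img,cv2.COLOR_RGB2HSV)
m=((img.min(2)>150)).astype(np.uint8); m[:195]=0;m[300:]=0;m[:,:265]=0;m[:,395:]=0
m=cv2.morphologyEx(m,cv2.MORPH_CLOSE,np.ones((9,9)))
c=max(cv2.findContours(m,0,2)[0],key=cv2.contourArea)
print(cv2.minAreaRect(c))
h=cv2.convexHull(c)[:,0].astype(float)
W=np.array([onz(s,u,v,.045)[:2] for u,v in h]).astype(np.float32)
r=cv2.minAreaRect(W*1000); print(r); 
b=cv2.boxPoints(r); print(b)
cv2.imwrite("pics/crop1.png",cv2.resize(img[190:330,260:400,::-1],(600,600),interpolation=cv2.INTER_CUBIC))
s2=dict(np.load("pics/scene1.npz"));cv2.imwrite("pics/crop2.png",cv2.resize(s2["img"][195:300,150:290,::-1],(800,600),interpolation=cv2.INTER_CUBIC))
E
python3 c.py
```

```text
((329.05938720703125, 247.58851623535156), (96.37454223632812, 48.65309524536133), 27.095550537109375)
((507.8607482910156, -128.4845428466797), (243.62399291992188, 123.44807434082031), 61.20510482788086)
[[ 395.09506   -205.50348  ]
 [ 503.27872   -264.9654   ]
 [ 620.62646    -51.465607 ]
 [ 512.44275      7.9963074]]
```

View pics/crop1.png

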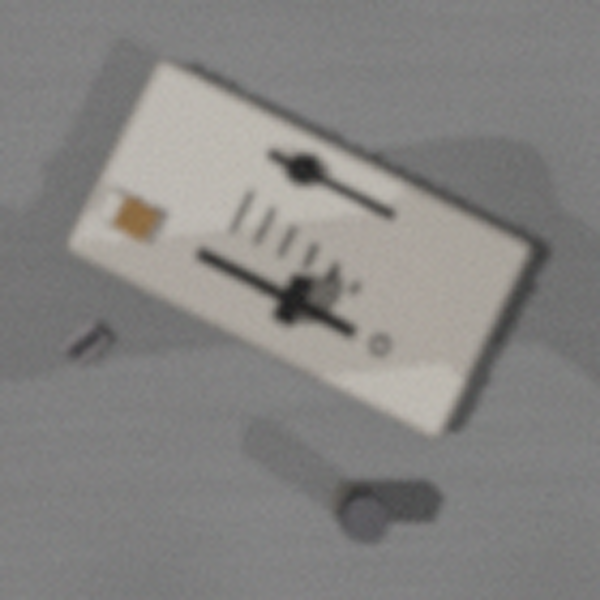

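View pics/crop2.png

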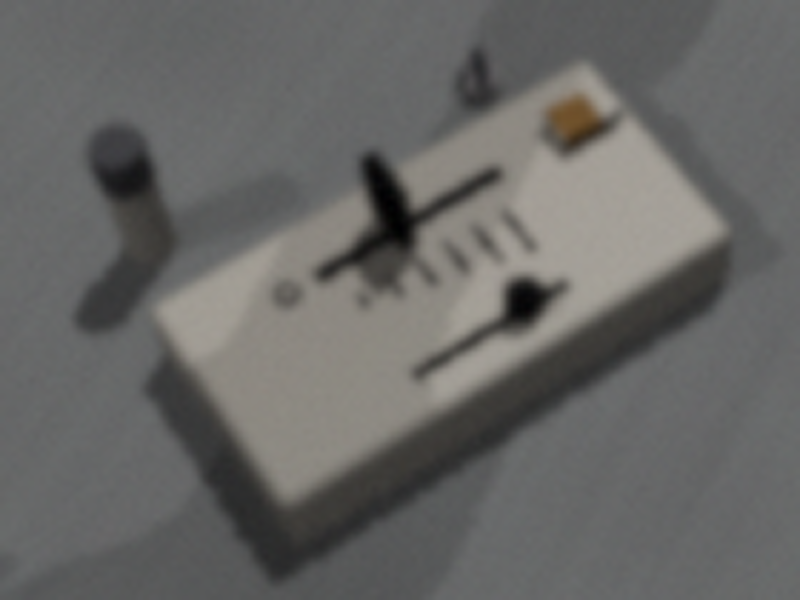

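```bash
cat >> h.py <<'E'
C=np.array([.5079,-.1285]); a=np.radians(61.2); oy=np.array([np.cos(a),np.sin(a)]); ox=np.array([oy[1],-oy[0]])
def own(p): d=np.array(p)[:2]-C; return (np.array([d@ox,d@oy])*1000).round(1)
def world(x,y): return C+(x*ox+y*oy)/1000
E
python3 - <<'E'
from h import *
s=dict(np.load("pics/top1.npz")); t=dict(np.load("pics/scene1.npz"))
f=140/600
q=lambda u,v,z: own(onz(s,260+u*f,190+v*f,z))
r=lambda u,v,z: own(onz(t,150+u*.175,195+v*.175,z))
print("ring",q(379,344,.045),r(288,294,.045))
print("paddle top",q(293,300,.095),r(375,160,.095))
print("slot ends",q(200,253,.045),q(355,333,.045),r(498,173,.045),r(318,277,.045))
print("shortest rib",q(352,287,.045),r(362,300,.045)," longest",q(243,210,.045),r(519,230,.045))
print("eraser",q(135,216,.057),"glue",q(364,514,.088),"knob",q(306,168,.06))
st=bot.read_state(); p=st["eef_pos"]; R=st["ee_rot"]
for y in (30,):
  w=world(-30,y); d=np.array([w[0]-p[0],w[1]-p[1],0])*1000
  print(w, "tool shift now",(R.T@d).round(1))
  print("yaw", a-np.arctan2(R[1,0],R[0,0]))
E
```

```text
ring [-29.  -70.2] [-24.7 -70.1]
paddle top [-30.  -9.] [-34. -10.]
slot ends [-29.7  48.3] [-29.7 -54.7] [-24.7  46.6] [-24.5 -54. ]
shortest rib [ -6.3 -40.9] [ -1.6 -43.5]  longest [ 4.6 37.2] [ 8.8 37.3]
eraser [-28.1  92.7] glue [-119.4 -100.3] knob [43.  16.2]
[ 0.49606341 -0.08775819] tool shift now [ 424.1 -377.6    0.6]
yaw 0.6733573832609399
```

Emit:
{"fn": "move_arm", "kwargs": {
  "motion": [
    {"travel":[39,-35,0]},
    {"travel":[39,-35,0]},
    {"travel":[39,-35,0]},
    {"travel":[39,-35,0]},
    {"travel":[39,-35,0]},
    {"travel":[39,-35,0]},
    {"travel":[39,-35,0]},
    {"travel":[39,-35,0]},
    {"travel":[39,-35,0]},
    {"travel":[39,-35,0]},
    {"travel":[34,-28,0]}
  ],
  "gripper": 0
}}

```text
invalid input at $.motion[0]: expected keys travel, yaw
```

Emit:
{"fn": "move_arm", "kwargs": {
  "motion": [
    {"travel":[0,0,0],"yaw":-0.168},
    {"travel":[0,0,0],"yaw":-0.168},
    {"travel":[0,0,0],"yaw":-0.168},
    {"travel":[0,0,0],"yaw":-0.168},
    {"travel":[0,0,0]}
  ]
}}

```text
invalid input at $.motion[4]: expected keys travel, yaw
```

```bash
cat >> h.py <<'E'
C=C-.0017*oy
def st():
    s=bot.read_state(); R=s["ee_rot"]; f=s["contact_force"]
    print("t",s["time_s"],"own",own(s["eef_pos"]),"z",round(s["eef_pos"][2]*1000,1),"gap",s["finger_gap"],"F own",(np.array(f)[:2]@np.c_[ox,oy]).round(2),round(f[2],2),"yawerr",(a-np.arctan2(R[1,0],R[0,0])).round(3)); return s
E
python3 -c "from h import *;st();save('wrist','pics/w1.png')"
```

```text
t 0.1 own [   0.7 -535.4] z 230.5 gap 0.08516416708289166 F own [ 0.   -0.19] 0.38 yawerr 0.673
```

View pics/w1.png

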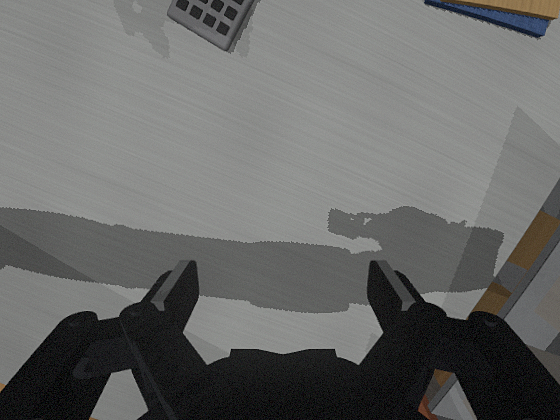

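Both moves were refused because yaw is required in every row. The wrist picture shows only the table, with the calculator at (210,20).

Emit:
{"fn": "move_arm", "kwargs": {
  "motion": [
    {"travel":[39,-35,0],"yaw":0},
    {"travel":[39,-35,0],"yaw":0},
    {"travel":[39,-35,0],"yaw":0},
    {"travel":[39,-35,0],"yaw":0},
    {"travel":[39,-35,0],"yaw":0},
    {"travel":[39,-35,0],"yaw":0},
    {"travel":[39,-35,0],"yaw":0},
    {"travel":[39,-35,0],"yaw":0},
    {"travel":[39,-35,0],"yaw":0},
    {"travel":[39,-35,0],"yaw":0},
    {"travel":[34,-28,0],"yaw":0}
  ],
  "gripper": 0
}}

```text
time_s: 1.52
eef_pos: [0.4966, -0.0858, 0.2313]
ee_rot: [[0.923, 0.386, 0.0], [0.386, -0.923, 0.0], [0.0, -0.0, -1.0]]
contact_force: [0.5, -0.6, 0.4]
finger_gap: 0.0002
gripper_force: 0.0
```

Emit:
{"fn": "move_arm", "kwargs": {
  "motion": [
    {"travel":[0,0,0],"yaw":-0.168},
    {"travel":[0,0,0],"yaw":-0.168},
    {"travel":[0,0,0],"yaw":-0.168},
    {"travel":[0,0,0],"yaw":-0.168},
    {"travel":[0,0,0],"yaw":0}
  ]
}}

```text
time_s: 2.15
eef_pos: [0.4959, -0.0881, 0.2312]
ee_rot: [[0.485, 0.875, -0.0], [0.875, -0.485, 0.0], [0.0, -0.0, -1.0]]
contact_force: [-0.2, 0.3, 0.1]
finger_gap: -0.0001
gripper_force: 0.0
```

```bash
python3 -c "from h import *;st();save('wrist','pics/w2.png')"
```

```text
t 2.15 own [-30.   31.3] z 231.2 gap -7.303803394095709e-05 F own [-0.3   0.19] 0.12 yawerr 0.003
```

View pics/w2.png

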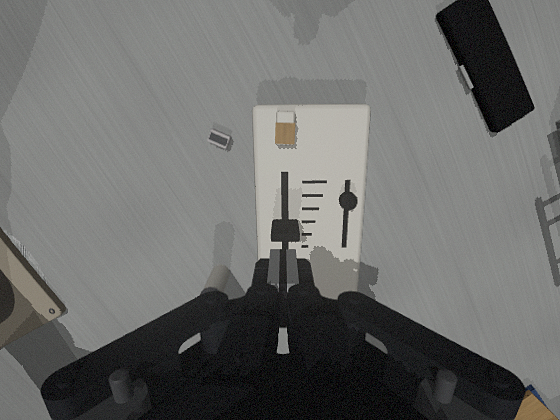

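The wrist view shows the paddle top at (285,230), the slot at column 285 and the ribs at rows 181–246. The fingers are shut and line up with the slot.

Run:
```python
from h import *
s=dict(np.load("pics/w2.npz"))
print(s["pose"].round(3)[:3,3], own(s["pose"][:2,3]))
for n,u,v,z in [("paddle far top edge",285,219,.095),("near edge",285,241,.095),("slot far end",285,172,.045),("rib long",314,181.5,.045),("rib short",305,246,.045),("corner",254,104,.045),("corner",370,104,.045),("eraser",285,128,.057)]:
    print(n,own(onz(s,u,v,z)))
```

```text
[ 0.533 -0.023  0.373] [-29. 106.]
paddle far top edge [-26.4  10.7]
near edge [-26.4 -13.2]
slot far end [-25.9  49.6]
rib long [ 7.2 38.6]
rib short [ -1.5 -41.3]
corner [-58.8 122.8]
corner [ 65. 123.]
eraser [-26.   98.1]
```

Emit:
{"fn": "move_arm", "kwargs": {
  "motion": [
    {"travel":[2,1,40],"yaw":-0.003},
    {"travel":[0,1,40],"yaw":0},
    {"travel":[0,0,40],"yaw":0},
    {"travel":[0,0,25],"yaw":0},
    {"travel":[0,0,14],"yaw":0},
    {"travel":[0,0,0],"yaw":0},
    {"travel":[0,0,0],"yaw":0}
  ]
}}

```text
time_s: 3.08
eef_pos: [0.4995, -0.0873, 0.0732]
ee_rot: [[0.481, 0.877, 0.002], [0.877, -0.481, -0.0], [0.001, 0.002, -1.0]]
contact_force: [-0.2, 0.3, 0.5]
finger_gap: 0.0001
gripper_force: 0.0
```

Emit:
{"fn": "move_arm", "kwargs": {
  "motion": [
    {"travel":[-6,0,0],"yaw":0},
    {"travel":[-5,0,0],"yaw":0},
    {"travel":[-3,0,0],"yaw":0},
    {"travel":[-2,0,0],"yaw":0},
    {"travel":[-2,0,0],"yaw":0},
    {"travel":[-2,0,0],"yaw":0},
    {"travel":[-2,0,0],"yaw":0},
    {"travel":[-2,0,0],"yaw":0},
    {"travel":[-2,0,0],"yaw":0}
  ]
}}

```text
time_s: 4.2
eef_pos: [0.4862, -0.1101, 0.0723]
ee_rot: [[0.48, 0.877, 0.0], [0.877, -0.48, 0.0], [0.0, 0.0, -1.0]]
contact_force: [-0.9, -0.0, 0.3]
finger_gap: 0.0003
gripper_force: 0.0
```

```bash
python3 -c "from h import *;st();save('wrist','pics/w3.png')"
```

```text
t 4.2 own [-27.9   7.4] z 72.3 gap 0.000315874741546597 F own [-0.78 -0.43] 0.31 yawerr -0.002
```

View pics/w3.png

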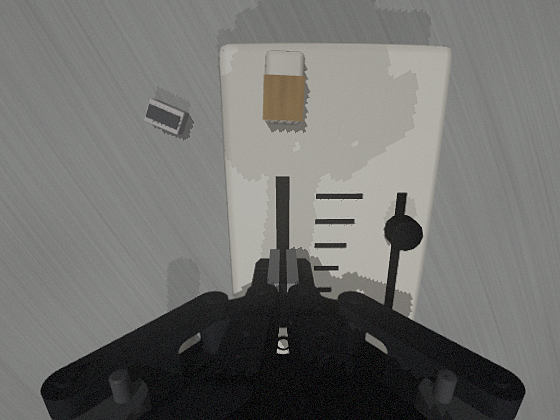

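The shut fingers are over the slot near contact and hide the paddle. I'll push gently towards off.

Emit:
{"fn": "move_arm", "kwargs": {
  "motion": [
    {"travel":[-1,0,0],"yaw":0},
    {"travel":[-1,0,0],"yaw":0},
    {"travel":[-1,0,0],"yaw":0},
    {"travel":[-1,0,0],"yaw":0}
  ]
}}

```text
time_s: 4.75
eef_pos: [0.4848, -0.1128, 0.0724]
ee_rot: [[0.479, 0.878, 0.001], [0.878, -0.479, 0.001], [0.001, 0.0, -1.0]]
contact_force: [1.2, 3.3, -0.2]
finger_gap: 0.0001
gripper_force: 1.7
```

Emit:
{"fn": "move_arm", "kwargs": {
  "motion": [
    {"travel":[-1,0,0],"yaw":0},
    {"travel":[-1,0,0],"yaw":0},
    {"travel":[-1,0,0],"yaw":0},
    {"travel":[-1,0,0],"yaw":0}
  ]
}}

```text
time_s: 5.25
eef_pos: [0.4821, -0.1177, 0.0723]
ee_rot: [[0.481, 0.877, -0.0], [0.877, -0.481, -0.001], [-0.001, -0.0, -1.0]]
contact_force: [0.3, 1.4, 0.0]
finger_gap: 0.0
gripper_force: 0.3
```

Emit:
{"fn": "move_arm", "kwargs": {
  "motion": [
    {"travel":[-1,0,0],"yaw":0},
    {"travel":[-1,0,0],"yaw":0},
    {"travel":[-1,0,0],"yaw":0},
    {"travel":[-1,0,0],"yaw":0}
  ]
}}

```text
time_s: 5.75
eef_pos: [0.4804, -0.1207, 0.0723]
ee_rot: [[0.48, 0.877, -0.0], [0.877, -0.48, -0.0], [-0.0, -0.0, -1.0]]
contact_force: [0.2, -0.0, 0.5]
finger_gap: -0.0001
gripper_force: 0.0
```

Emit:
{"fn": "move_arm", "kwargs": {
  "motion": [
    {"travel":[-1,0,0],"yaw":0},
    {"travel":[-1,0,0],"yaw":0},
    {"travel":[-1,0,0],"yaw":0},
    {"travel":[-1,0,0],"yaw":0}
  ]
}}

```text
time_s: 6.25
eef_pos: [0.4785, -0.1241, 0.0723]
ee_rot: [[0.48, 0.877, -0.0], [0.877, -0.48, 0.0], [0.0, -0.0, -1.0]]
contact_force: [-0.1, 0.5, -0.6]
finger_gap: -0.0004
gripper_force: 0.0
```

```bash
python3 -c "from h import *;st()"
```

```text
t 6.25 own [-27.8  -8.6] z 72.3 gap -0.0004333293205983439 F own [-0.34  0.34] -0.6 yawerr -0.002
```

Emit:
{"fn": "move_arm", "kwargs": {
  "motion": [
    {"travel":[-1,0,0],"yaw":0},
    {"travel":[-1,0,0],"yaw":0},
    {"travel":[-1,0,0],"yaw":0},
    {"travel":[-1,0,0],"yaw":0}
  ]
}}

```text
time_s: 6.75
eef_pos: [0.4778, -0.1255, 0.0724]
ee_rot: [[0.479, 0.878, 0.002], [0.878, -0.479, 0.002], [0.003, 0.001, -1.0]]
contact_force: [2.4, 7.9, -0.7]
finger_gap: -0.0001
gripper_force: 3.9
```

Emit:
{"fn": "move_arm", "kwargs": {
  "motion": [
    {"travel":[-1,0,0],"yaw":0},
    {"travel":[-1,0,0],"yaw":0},
    {"travel":[-1,0,0],"yaw":0},
    {"travel":[-1,0,0],"yaw":0}
  ]
}}

```text
time_s: 7.25
eef_pos: [0.4776, -0.1261, 0.0725]
ee_rot: [[0.476, 0.879, 0.005], [0.879, -0.476, 0.005], [0.007, 0.002, -1.0]]
contact_force: [4.7, 14.1, -2.2]
finger_gap: 0.0001
gripper_force: 7.4
```

Emit:
{"fn": "move_arm", "kwargs": {
  "motion": [
    {"travel":[-1,0,0],"yaw":0},
    {"travel":[-1,0,0],"yaw":0},
    {"travel":[-1,0,0],"yaw":0},
    {"travel":[-1,0,0],"yaw":0}
  ]
}}

```text
time_s: 7.75
eef_pos: [0.4724, -0.1354, 0.0723]
ee_rot: [[0.481, 0.877, -0.001], [0.877, -0.481, -0.001], [-0.001, -0.0, -1.0]]
contact_force: [0.3, -0.1, 0.5]
finger_gap: 0.0005
gripper_force: 0.0
```

Emit:
{"fn": "move_arm", "kwargs": {
  "motion": [
    {"travel":[-1,0,0],"yaw":0},
    {"travel":[-1,0,0],"yaw":0},
    {"travel":[-1,0,0],"yaw":0},
    {"travel":[0,0,0],"yaw":0}
  ]
}}

```text
time_s: 8.25
eef_pos: [0.4713, -0.1373, 0.0723]
ee_rot: [[0.48, 0.877, -0.0], [0.877, -0.48, -0.0], [-0.0, 0.0, -1.0]]
contact_force: [0.1, 0.1, -0.0]
finger_gap: 0.0002
gripper_force: 0.0
```

```bash
python3 -c "from h import *;st()"
```

```text
t 8.25 own [-27.8 -23.6] z 72.3 gap 0.00020009048808260487 F own [0.03 0.13] -0.02 yawerr -0.001
```

Emit:
{"fn": "move_arm", "kwargs": {
  "motion": [
    {"travel":[-1,0,0],"yaw":0},
    {"travel":[-1,0,0],"yaw":0},
    {"travel":[-1,0,0],"yaw":0},
    {"travel":[0,0,0],"yaw":0}
  ]
}}

```text
time_s: 8.75
eef_pos: [0.4703, -0.1392, 0.0723]
ee_rot: [[0.48, 0.877, 0.001], [0.877, -0.48, 0.001], [0.001, 0.0, -1.0]]
contact_force: [0.6, 2.7, -0.8]
finger_gap: -0.0
gripper_force: 1.4
```

```bash
python3 -c "from h import *;st()"
```

```text
t 8.75 own [-27.8 -25.8] z 72.3 gap -3.875650605505672e-06 F own [-0.73  2.68] -0.81 yawerr -0.002
```

Emit:
{"fn": "move_arm", "kwargs": {
  "motion": [
    {"travel":[-1,0,0],"yaw":0},
    {"travel":[-1,0,0],"yaw":0},
    {"travel":[0,0,0],"yaw":0}
  ]
}}

```text
time_s: 9.12
eef_pos: [0.4697, -0.1404, 0.0724]
ee_rot: [[0.479, 0.878, 0.001], [0.878, -0.479, 0.001], [0.002, 0.0, -1.0]]
contact_force: [2.7, 5.4, 0.4]
finger_gap: 0.0004
gripper_force: 3.0
```

```bash
python3 -c "from h import *;st()"
```

```text
t 9.125 own [-27.8 -27.1] z 72.4 gap 0.00042628980492830765 F own [-0.2   6.02] 0.45 yawerr -0.003
```

Emit:
{"fn": "move_arm", "kwargs": {
  "motion": [
    {"travel":[3,0,0],"yaw":0},
    {"travel":[6,0,0],"yaw":0},
    {"travel":[8,0,0],"yaw":0},
    {"travel":[0,0,-15],"yaw":0},
    {"travel":[0,0,-30],"yaw":0},
    {"travel":[-15,0,-20],"yaw":0},
    {"travel":[-30,0,0],"yaw":0},
    {"travel":[-30,0,0],"yaw":0},
    {"travel":[-10,0,0],"yaw":0},
    {"travel":[0,0,0],"yaw":0}
  ]
}}

```text
time_s: 10.38
eef_pos: [0.4364, -0.2015, 0.1378]
ee_rot: [[0.482, 0.876, 0.001], [0.876, -0.482, -0.0], [0.0, 0.001, -1.0]]
contact_force: [0.4, 0.4, -0.9]
finger_gap: -0.0001
gripper_force: 0.0
```

Run:
```python
from h import *
st();save('scene','pics/s2.png'); save('top','pics/t2.png')
i=cv2.imread('pics/s2.png')[195:300,150:290]; j=cv2.imread('pics/t2.png')[190:330,260:400]
cv2.imwrite('pics/c3.png',np.hstack([cv2.resize(i,(400,300),interpolation=2),cv2.resize(j,(300,300),interpolation=2)]))
```

```text
t 10.375 own [-27.5 -96.7] z 137.8 gap -0.00011816855841358661 F own [0.15 0.49] -0.9 yawerr -0.0
```

View pics/c3.png

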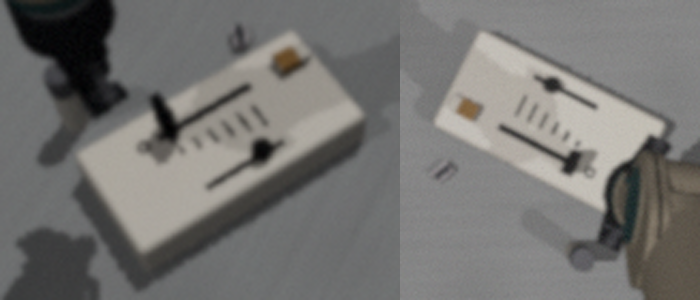

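The paddle now stands near the ring, with its top at (158,98) in the scene crop and (176,162) in the top crop. The eraser, knob, glue and sharpener look unmoved.

Run:
```python
from h import *
s=dict(np.load("pics/t2.npz")); t=dict(np.load("pics/s2.npz"))
print(own(onz(t,150+158*.35,195+98*.35,.095)),own(onz(s,260+176*140/300,190+162*140/300,.095)))
```

```text
[-32.6 -40.4] [-26.7 -43.3]
```

Emit:
{"fn": "move_arm", "kwargs": {
  "motion": [
    {"travel":[15,0,0],"yaw":0},
    {"travel":[10,0,0],"yaw":0},
    {"travel":[0,0,25],"yaw":0},
    {"travel":[0,0,25],"yaw":0},
    {"travel":[0,0,15],"yaw":0},
    {"travel":[4,0,0],"yaw":0},
    {"travel":[4,0,0],"yaw":0},
    {"travel":[2,0,0],"yaw":0},
    {"travel":[2,0,0],"yaw":0},
    {"travel":[0,0,0],"yaw":0}
  ]
}}

```text
time_s: 11.72
eef_pos: [0.4543, -0.1687, 0.0726]
ee_rot: [[0.48, 0.877, 0.001], [0.877, -0.48, -0.0], [0.0, 0.001, -1.0]]
contact_force: [-0.5, -0.7, 0.8]
finger_gap: 0.0004
gripper_force: 0.0
```

```bash
python3 -c "from h import *;st()"
```

```text
t 11.725 own [-27.6 -59.4] z 72.6 gap 0.0003701998624244667 F own [-0.12 -0.92] 0.84 yawerr -0.002
```

Next I'll creep in small steps and read the force at each one.

Emit:
{"fn": "move_arm", "kwargs": {
  "motion": [
    {"travel":[1,0,0],"yaw":0},
    {"travel":[1,0,0],"yaw":0},
    {"travel":[1,0,0],"yaw":0},
    {"travel":[1,0,0],"yaw":0},
    {"travel":[0,0,0],"yaw":0}
  ]
}}

```text
time_s: 12.35
eef_pos: [0.4553, -0.1665, 0.0723]
ee_rot: [[0.481, 0.876, -0.001], [0.876, -0.481, -0.001], [-0.002, -0.0, -1.0]]
contact_force: [-2.1, -5.2, 2.2]
finger_gap: 0.0001
gripper_force: 2.7
```

Emit:
{"fn": "move_arm", "kwargs": {
  "motion": [
    {"travel":[1,0,0],"yaw":0},
    {"travel":[1,0,0],"yaw":0},
    {"travel":[0,0,0],"yaw":0}
  ]
}}

```text
time_s: 12.72
eef_pos: [0.4555, -0.1661, 0.0724]
ee_rot: [[0.483, 0.876, -0.002], [0.876, -0.483, -0.003], [-0.003, -0.001, -1.0]]
contact_force: [-4.0, -7.6, 2.2]
finger_gap: 0.0004
gripper_force: 4.4
```

Emit:
{"fn": "move_arm", "kwargs": {
  "motion": [
    {"travel":[1,0,0],"yaw":0},
    {"travel":[1,0,0],"yaw":0},
    {"travel":[0,0,0],"yaw":0}
  ]
}}

```text
time_s: 13.1
eef_pos: [0.4556, -0.1658, 0.0724]
ee_rot: [[0.484, 0.875, -0.004], [0.875, -0.484, -0.004], [-0.005, -0.001, -1.0]]
contact_force: [-5.7, -11.5, 4.1]
finger_gap: -0.0001
gripper_force: 6.2
```

Emit:
{"fn": "move_arm", "kwargs": {
  "motion": [
    {"travel":[1,0,0],"yaw":0},
    {"travel":[1,0,0],"yaw":0},
    {"travel":[0,0,0],"yaw":0}
  ]
}}

```text
time_s: 13.48
eef_pos: [0.4593, -0.1593, 0.0723]
ee_rot: [[0.48, 0.877, 0.001], [0.877, -0.48, 0.001], [0.001, 0.0, -1.0]]
contact_force: [-0.5, 0.5, 0.2]
finger_gap: 0.0003
gripper_force: 0.1
```

```bash
python3 -c "from h import *;st()"
```

```text
t 13.475 own [-27.8 -48.7] z 72.3 gap 0.00030731083116148473 F own [-0.69  0.25] 0.17 yawerr -0.002
```

Emit:
{"fn": "move_arm", "kwargs": {
  "motion": [
    {"travel":[1,0,0],"yaw":0},
    {"travel":[1,0,0],"yaw":0},
    {"travel":[1,0,0],"yaw":0},
    {"travel":[1,0,0],"yaw":0},
    {"travel":[0,0,0],"yaw":0}
  ]
}}

```text
time_s: 14.1
eef_pos: [0.4609, -0.1564, 0.0723]
ee_rot: [[0.48, 0.877, 0.0], [0.877, -0.48, 0.0], [0.0, 0.0, -1.0]]
contact_force: [-0.6, 0.2, -0.1]
finger_gap: 0.0
gripper_force: 0.0
```

Emit:
{"fn": "move_arm", "kwargs": {
  "motion": [
    {"travel":[1,0,0],"yaw":0},
    {"travel":[1,0,0],"yaw":0},
    {"travel":[1,0,0],"yaw":0},
    {"travel":[0,0,0],"yaw":0}
  ]
}}

```text
time_s: 14.6
eef_pos: [0.4623, -0.1538, 0.0723]
ee_rot: [[0.48, 0.877, 0.0], [0.877, -0.48, 0.0], [0.0, 0.0, -1.0]]
contact_force: [-0.5, 0.3, 0.4]
finger_gap: 0.0
gripper_force: 0.0
```

Emit:
{"fn": "move_arm", "kwargs": {
  "motion": [
    {"travel":[1,0,0],"yaw":0},
    {"travel":[1,0,0],"yaw":0},
    {"travel":[0,0,0],"yaw":0}
  ]
}}

```text
time_s: 14.98
eef_pos: [0.4629, -0.1526, 0.0723]
ee_rot: [[0.481, 0.877, -0.001], [0.877, -0.481, -0.001], [-0.001, -0.0, -1.0]]
contact_force: [-1.0, -2.6, 0.7]
finger_gap: 0.0
gripper_force: 1.2
```

```bash
python3 -c "from h import *;st()"
```

```text
t 14.975 own [-27.8 -41.1] z 72.3 gap 1.7525971863364854e-06 F own [ 0.43 -2.75] 0.69 yawerr -0.001
```

Contact is at about −42, so the paddle is at the first click. On to the second.

Emit:
{"fn": "move_arm", "kwargs": {
  "motion": [
    {"travel":[1,0,0],"yaw":0},
    {"travel":[1,0,0],"yaw":0},
    {"travel":[0,0,0],"yaw":0}
  ]
}}

```text
time_s: 15.35
eef_pos: [0.4631, -0.1522, 0.0724]
ee_rot: [[0.482, 0.876, -0.002], [0.876, -0.482, -0.002], [-0.003, -0.001, -1.0]]
contact_force: [-2.2, -5.4, 1.6]
finger_gap: -0.0002
gripper_force: 3.4
```

Emit:
{"fn": "move_arm", "kwargs": {
  "motion": [
    {"travel":[1,0,0],"yaw":0},
    {"travel":[1,0,0],"yaw":0},
    {"travel":[0,0,0],"yaw":0}
  ]
}}

```text
time_s: 15.72
eef_pos: [0.4632, -0.1519, 0.0724]
ee_rot: [[0.483, 0.876, -0.003], [0.876, -0.483, -0.003], [-0.004, -0.001, -1.0]]
contact_force: [-3.9, -9.8, 3.4]
finger_gap: 0.0
gripper_force: 5.1
```

Emit:
{"fn": "move_arm", "kwargs": {
  "motion": [
    {"travel":[1,0,0],"yaw":0},
    {"travel":[1,0,0],"yaw":0},
    {"travel":[0,0,0],"yaw":0}
  ]
}}

```text
time_s: 16.1
eef_pos: [0.4634, -0.1516, 0.0724]
ee_rot: [[0.484, 0.875, -0.004], [0.875, -0.484, -0.005], [-0.006, -0.001, -1.0]]
contact_force: [-5.3, -11.9, 3.1]
finger_gap: -0.0003
gripper_force: 6.9
```

```bash
python3 -c "from h import *;st()"
```

```text
t 16.1 own [-27.9 -40. ] z 72.4 gap -0.00026175651956738925 F own [  1.04 -12.99] 3.09 yawerr 0.003
```

Emit:
{"fn": "move_arm", "kwargs": {
  "motion": [
    {"travel":[0.5,0,0],"yaw":0},
    {"travel":[0,0,0],"yaw":0},
    {"travel":[0.5,0,0],"yaw":0},
    {"travel":[0,0,0],"yaw":0}
  ]
}}

```text
time_s: 16.6
eef_pos: [0.4673, -0.1448, 0.0723]
ee_rot: [[0.479, 0.878, 0.001], [0.878, -0.479, 0.001], [0.001, 0.0, -1.0]]
contact_force: [-0.5, 0.8, -0.4]
finger_gap: 0.0002
gripper_force: 0.0
```

Emit:
{"fn": "move_arm", "kwargs": {
  "motion": [
    {"travel":[0.5,0,0],"yaw":0},
    {"travel":[0,0,0],"yaw":0},
    {"travel":[0.5,0,0],"yaw":0},
    {"travel":[0,0,0],"yaw":0}
  ]
}}

```text
time_s: 17.1
eef_pos: [0.4671, -0.145, 0.0723]
ee_rot: [[0.48, 0.877, 0.0], [0.877, -0.48, 0.0], [0.0, 0.0, -1.0]]
contact_force: [0.3, -0.7, -0.0]
finger_gap: -0.0001
gripper_force: 0.0
```

```bash
python3 -c "from h import *;st()"
```

```text
t 17.1 own [-27.8 -32.4] z 72.3 gap -0.00014805644516236734 F own [ 0.6  -0.49] -0.0 yawerr -0.002
```

Emit:
{"fn": "move_arm", "kwargs": {
  "motion": [
    {"travel":[1,0,0],"yaw":0},
    {"travel":[1,0,0],"yaw":0},
    {"travel":[1,0,0],"yaw":0},
    {"travel":[1,0,0],"yaw":0},
    {"travel":[1,0,0],"yaw":0},
    {"travel":[1,0,0],"yaw":0},
    {"travel":[0,0,0],"yaw":0}
  ]
}}

```text
time_s: 17.98
eef_pos: [0.47, -0.1398, 0.0723]
ee_rot: [[0.48, 0.877, 0.0], [0.877, -0.48, 0.0], [0.0, 0.0, -1.0]]
contact_force: [-0.6, 0.5, -0.1]
finger_gap: 0.0003
gripper_force: 0.0
```

Emit:
{"fn": "move_arm", "kwargs": {
  "motion": [
    {"travel":[1,0,0],"yaw":0},
    {"travel":[1,0,0],"yaw":0},
    {"travel":[0,0,0],"yaw":0}
  ]
}}

```text
time_s: 18.35
eef_pos: [0.4706, -0.1387, 0.0723]
ee_rot: [[0.481, 0.877, -0.001], [0.877, -0.481, -0.001], [-0.001, -0.0, -1.0]]
contact_force: [-0.2, -2.4, 1.3]
finger_gap: 0.0
gripper_force: 1.2
```

```bash
python3 -c "from h import *;st()"
```

```text
t 18.35 own [-27.8 -25.2] z 72.3 gap 2.2618443347228964e-05 F own [ 1.01 -2.18] 1.26 yawerr -0.001
```

Contact is at about −26, so the paddle is at the second click. I'll push to the third with small steps.

Emit:
{"fn": "move_arm", "kwargs": {
  "motion": [
    {"travel":[1,0,0],"yaw":0},
    {"travel":[1,0,0],"yaw":0},
    {"travel":[1,0,0],"yaw":0},
    {"travel":[1,0,0],"yaw":0},
    {"travel":[0,0,0],"yaw":0}
  ]
}}

```text
time_s: 18.98
eef_pos: [0.4709, -0.1379, 0.0724]
ee_rot: [[0.483, 0.876, -0.003], [0.876, -0.483, -0.003], [-0.005, -0.001, -1.0]]
contact_force: [-3.9, -9.9, 3.4]
finger_gap: -0.0001
gripper_force: 5.1
```

Emit:
{"fn": "move_arm", "kwargs": {
  "motion": [
    {"travel":[0.5,0,0],"yaw":0},
    {"travel":[0,0,0],"yaw":0},
    {"travel":[0.5,0,0],"yaw":0},
    {"travel":[0,0,0],"yaw":0}
  ]
}}

```text
time_s: 19.48
eef_pos: [0.4709, -0.1378, 0.0724]
ee_rot: [[0.484, 0.875, -0.004], [0.875, -0.484, -0.004], [-0.006, -0.001, -1.0]]
contact_force: [-5.2, -11.2, 3.3]
finger_gap: -0.0
gripper_force: 6.0
```

```bash
python3 -c "from h import *;st()"
```

```text
t 19.475 own [-27.9 -24.2] z 72.4 gap -1.1188041137307408e-05 F own [  0.81 -12.35] 3.3 yawerr 0.002
```

Emit:
{"fn": "move_arm", "kwargs": {
  "motion": [
    {"travel":[0.5,0,0],"yaw":0},
    {"travel":[0,0,0],"yaw":0},
    {"travel":[0.5,0,0],"yaw":0},
    {"travel":[0,0,0],"yaw":0}
  ]
}}

```text
time_s: 19.98
eef_pos: [0.471, -0.1376, 0.0724]
ee_rot: [[0.484, 0.875, -0.005], [0.875, -0.484, -0.005], [-0.007, -0.002, -1.0]]
contact_force: [-5.4, -12.5, 4.2]
finger_gap: -0.0001
gripper_force: 6.9
```

```bash
python3 -c "from h import *;st()"
```

```text
t 19.975 own [-27.9 -24.1] z 72.4 gap -8.181634641148312e-05 F own [  1.33 -13.57] 4.18 yawerr 0.003
```

Emit:
{"fn": "move_arm", "kwargs": {
  "motion": [
    {"travel":[0.5,0,0],"yaw":0},
    {"travel":[0,0,0],"yaw":0},
    {"travel":[0,0,0],"yaw":0}
  ]
}}

```text
time_s: 20.35
eef_pos: [0.471, -0.1375, 0.0724]
ee_rot: [[0.485, 0.875, -0.005], [0.875, -0.485, -0.005], [-0.007, -0.002, -1.0]]
contact_force: [-5.3, -12.8, 4.6]
finger_gap: 0.0001
gripper_force: 7.3
```

```bash
python3 -c "from h import *;st()"
```

```text
t 20.35 own [-28. -24.] z 72.4 gap 0.00014998485833265794 F own [  1.53 -13.73] 4.56 yawerr 0.003
```

Emit:
{"fn": "move_arm", "kwargs": {
  "motion": [
    {"travel":[0.5,0,0],"yaw":0},
    {"travel":[0,0,0],"yaw":0},
    {"travel":[0,0,0],"yaw":0}
  ]
}}

```text
time_s: 20.72
eef_pos: [0.4749, -0.1309, 0.0723]
ee_rot: [[0.479, 0.878, 0.001], [0.878, -0.479, 0.001], [0.001, 0.0, -1.0]]
contact_force: [-0.4, -0.3, 1.0]
finger_gap: -0.0002
gripper_force: 0.0
```

```bash
python3 -c "from h import *;st()"
```

```text
t 20.725 own [-27.8 -16.3] z 72.3 gap -0.00019162362922178083 F own [-0.17 -0.47] 1.01 yawerr -0.003
```

Released. I'll back off, rise and retreat towards the off end, then check.

Emit:
{"fn": "move_arm", "kwargs": {
  "motion": [
    {"travel":[-5,0,0],"yaw":0},
    {"travel":[-10,0,0],"yaw":0},
    {"travel":[-10,0,0],"yaw":0},
    {"travel":[0,0,-25],"yaw":0},
    {"travel":[0,0,-40],"yaw":0},
    {"travel":[0,0,-40],"yaw":0},
    {"travel":[-40,0,-30],"yaw":0},
    {"travel":[-50,0,0],"yaw":0},
    {"travel":[-40,0,0],"yaw":0},
    {"travel":[-20,0,0],"yaw":0},
    {"travel":[0,0,0],"yaw":0}
  ]
}}

```text
time_s: 22.1
eef_pos: [0.3886, -0.2872, 0.2072]
ee_rot: [[0.484, 0.875, -0.001], [0.875, -0.484, -0.0], [-0.001, -0.0, -1.0]]
contact_force: [-0.5, 0.0, -0.1]
finger_gap: 0.0001
gripper_force: 0.0
```

Run:
```python
from h import *
st();save('scene','pics/s3.png'); save('top','pics/t3.png')
i=cv2.imread('pics/s3.png')[195:300,150:290]; j=cv2.imread('pics/t3.png')[190:330,260:400]
cv2.imwrite('pics/c4.png',np.hstack([cv2.resize(i,(400,300),interpolation=2),cv2.resize(j,(300,300),interpolation=2)]))
```

```text
t 22.1 own [ -28.1 -194.9] z 207.2 gap 0.0001033227096064709 F own [-0.47 -0.25] -0.07 yawerr 0.003
```

View pics/c4.png

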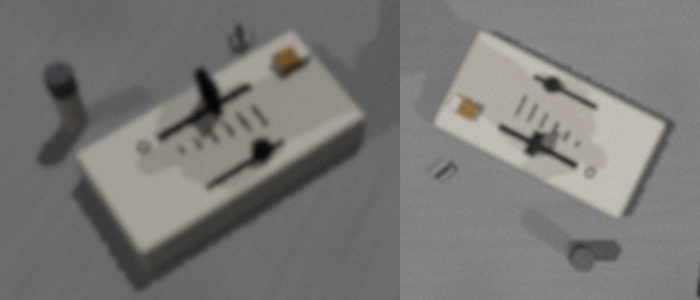

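The paddle stands mid-slot, with its top at (203,73) in the scene crop and (137,145) in the top crop. The bystanders and knob look unmoved.

Run:
```python
from h import *
s=dict(np.load("pics/t3.npz")); t=dict(np.load("pics/s3.npz"))
print(own(onz(t,150+203*.35,195+73*.35,.095)),own(onz(s,260+137*140/300,190+145*140/300,.095)))
```

```text
[-32.3   7.4] [-29.9   5. ]
```

```bash
python3 -c "from h import *;print(bot.job_done())"
```

```text
the job is handed in; nothing more can be done
None
```

I pushed the paddle back to off, then slid it click by click to the third click. The cameras put it about 48 mm from off. The knob and the objects nearby look unmoved, and the hand is clear; each click took about 14 N to leave rather than the stated 4 N.

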